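Clear the chuck, then mesh a splined cutter and hold it home

TASK

First push the black plunger on the grey drive head down to its stop, to work the ejector and make sure the chuck is clear. Then take the square-bodied cutter with the conical tip from the rack, turn it until its splines mesh with the cross-shaped socket of the chuck, and slide it fully home until its collar sits on the chuck. Finish while still holding it there, pressed down against the ejector spring, and leave the other two cutters, the pencil cup, the try square and the deburring tool where they are.

Things in the scene. Friction and masses are not known exactly. Their poses are not given: they have to be found in the camera images.
- head: Bench drive head, fixed: a grey block 100 x 200 mm, 45 mm high (its two dark feet reach 65 mm either side along x). Origin under its centre on the bench, y along its length. On its top stand the chuck (48 mm from the centre towards -y) and the plunger (50 mm from the centre towards +y).
- plunger_top (a point): Centre of the flat top of the plunger: a black round head, 28 mm in diameter and 10 mm thick on a 12 mm steel rod, top 85 mm above the bench at rest. Sprung both ways to its rest position.
- plunger (a joint): Plunger travel in m: 0 at rest, growing as it is pressed down, +0.008 at its lower stop; spring 750 N/m (6 N at the stop), returns to 0 when let go. Geared to the ejector pin in the socket: plunger down raises the pin by as much, and pushing the pin down 8 mm with the cutter raises the plunger to -0.008.
- socket (a point): Centre of the mouth of the cross-shaped socket, on the flat top of the steel chuck (44 mm square, 30 mm high, on the head), 75 mm above the bench; z up, x and y along the two slots. Slots 10 mm wide, 25 mm long, 30 mm deep, sharp rims. In the middle a brass ejector pin, top 16 mm below the mouth at rest: the cutter slides in 16 mm freely, then 8 mm against the spring (6 N when home).
- chuck (a joint): Angle of the chuck in the head, rad, counter-clockwise from above; 0 = slots along the head's x and y; limits -0.8 to 0.8. It stays where it is but can be turned by hand against some friction (0.15 N m).
- cutter: Steel cutter to fit, about 0.16 kg, upright in one rack hole. Origin on its axis at the collar's underside, z up. Shank below, 24 mm long: a cross of two bars 22 x 7 mm along x and y, lower edges rounded; fits at every quarter turn. Collar 36 mm wide, z 0 to 6. Square body 26 x 26 mm, faces square to x and y, z 6 to 46 (grip here). Dark cone to z 64. When home the origin is at point socket.
- rack: Bit rack, fixed: grey plastic block 64 x 226 mm, 38 mm high, origin under its centre, y along its length. Three round through holes, 26 mm wide, at y = -75, 0 and +75 mm; the cutters' collars rest on its top.
- ball_cutter: A bystander in the rack: round body 22 mm in diameter with a ball on top, 52 mm above the collar's underside (origin). Not to be disturbed.
- flat_cutter: A bystander in the rack: round, thin neck and a flat disc head 30 mm in diameter, 36 mm above the collar's underside (origin). Not to be disturbed.
- pencil_cup: Wooden pencil cup, 76 mm in diameter, 95 mm high, with pencils up to 170 mm; origin under its centre. Not to be disturbed.
- try_square: Try square lying flat: wooden stock 100 x 18 x 16 mm and steel blade 130 mm long; origin under the middle of the stock. Not to be disturbed.
- deburring_tool: Black deburring tool lying flat, 140 mm long, 18 mm thick; origin under the middle of its handle. Not to be disturbed.
There are look-alikes about, which are no part of the job. Leave any purple or yellow look-alike of the cutter alone.

How it is judged:
On the way, in this order (a step that is already met when the one before it is completed fails the run):
1. the plunger is pressed down to its stop (value of joint plunger above 0.0068 m), for 0.05 s.
2. the cutter's splines have meshed: its shank is in the socket (horizontal distance between cutter and socket below 0.004 m and z of cutter in the frame of socket below 0.014 m and angle between cutter's own z axis and vertical below 0.12 rad), for 0.1 s.
At the end, for the whole second after the job is handed in: The cutter's shank is fully in the socket, its collar within 2 mm of the chuck's top face, centred within 2.5 mm and upright within 0.06 rad, the ejector pushed down by it (plunger risen more than 5.5 mm), at rest, and the fingers still hold or press it with more than 2 N (z of cutter in the frame of socket between -0.004 and 0.002 m and horizontal distance between cutter and socket below 0.0025 m and angle between cutter's own z axis and vertical below 0.06 rad and value of joint plunger below -0.0055 m and contact force between cutter and the fingers above 2 N and linear speed of cutter below 0.01 m/s); the arm keeps its last pose, push and grip.
It fails at once if one of the other cutters is moved by 30 mm or tipped ((distance of ball_cutter from where it was at the start of the episode above 0.03 m or angle between ball_cutter's own z axis and vertical above 0.5 rad) or (distance of flat_cutter from where it was at the start of the episode above 0.03 m or angle between flat_cutter's own z axis and vertical above 0.5 rad)).
It fails at once if the pencil cup, try square or deburring tool is moved by 40 mm or tipped ((distance of pencil_cup from where it was at the start of the episode above 0.04 m or angle between pencil_cup's own z axis and vertical above 0.5 rad) or distance of any of try_square, deburring_tool from where it was at the start of the episode above 0.04 m).
It also fails if it takes over 45 s, if anything falls off the work surface, if the arm or the gripper's body presses on something with over 40 N, if the wrist force passes 120 N, or if a joint passes its speed limit or range.

ROBOT

A 6-joint arm with a two-finger parallel gripper is mounted at the origin on the work surface. World frame = base frame: x ahead of the robot, y to its left, z up, the work surface at z = 0. Lengths are in m, angles in rad, forces in N, time in s.
With the tool pointing down it reaches from about 0.3 to 0.775 m from the base axis. Payload 14.6 kg.
Tool frame: the origin (TCP) lies on the front face of the gripper's body, between the roots of the fingers; the fingertips stand 97 mm ahead of it and the grasp point (between the pads) lies 78 mm ahead of it; z points along the fingers, x is the direction in which the jaws open and shut, and the axes are right-handed (so a half turn about z gives the same grasp; the last joint's range is limited). The gripper opens to 94 mm and grips with 3 to 60 N. Pads are 16 mm wide; open, the fingers measure 119 mm over their backs; the gripper's body (75 mm by 177 mm) begins 78 mm behind the grasp point.
Start: joints at [-1.357, 0.3, 1.521, -0, 1.321, -0.067], TCP at [0.152, -0.528, 0.303] pointing down, gripper open.
Joint ranges: [-3.03, 3.03], [-0.79, 2.21], [0.23, 2.52], [-1.04, 4.18], [0, 3.07], [-2.55, 2.55]. Speed limits (rad/s): [2.22, 2.22, 2.57, 3.14, 3.14, 3.14].

INTERFACE

Orientations are given as [roll, pitch, yaw] about the fixed x, y, z axes, in that order (R = Rz(yaw) Ry(pitch) Rx(roll)).
In Python, from station import sensors, camera, ctrl gives the robot as it stands.
- The arm moves only by the tool move_arm, never from a script. Its argument "rows" is text: rows parted by semicolons, each of 6 numbers parted by spaces: the shift along the tool's x, y, z in mm, then the turn, a rotation vector about the tool's x, y, z in rad. In form: x y z wx wy wz; .... A call has 1 to 20 rows; each row shifts and turns the pose as measured when the row begins, along the tool's axes as they then stand; what a row does not reach is not made up. A row lasts 1/8 s, in which the tool goes at most 62.5 mm and 10.7 degrees, less where a joint would pass 70% of its speed; a pose out of reach is approached as far as the arm can. A call with a gripper value outside its range is refused whole. "grip" is the opening, from -1 (shut) to 1 (fully open), set as the call begins (left out, the last holds). The fingers move at their own pace and stop on an object; "newtons" is the grip in N (left out, the last holds). Time passes only in rows, so rows that do not move let the fingers close. It gives the time, the measured TCP pose, the force and the opening at its end, in the units of the state.
- sensors.get_obs(): the state, without advancing time (a new reading comes with each control period).
- camera(name): name is "side" or "top"; returns a dict with "color" (420x560x3 uint8, blue, green, red), "z_map" (420x560 float32, m along the optical axis (not along the pixel's ray), 0 where there is no reading), "mtx" (3x3 intrinsics, pixels), "position" and "attitude" of the camera in the world. Camera axes: x right, y down, z forward; pixel columns grow to the right and rows downward; lengths in m; the calibration is good to about 2 mm. A picture is of the moment at which its call begins.
- ctrl.hand_in(): hands the job in, once; it reports no verdict.
The state is a dict: "time_s": time; "qpos": joint angles; "joint_vel": joint speeds; "tau": joint torques, N m; "ee_pos": TCP position; "eef_rot": TCP orientation; "force": force on the tool from outside, world axes, zero at the start; "moment": the same for the moment, N m; "grip_width": finger opening in m.
Only numpy, scipy, OpenCV 4.12 (cv2) and the standard library are available. Lean on these libraries where they do the work, as an engineer would, in place of code of your own. Each camera call takes 0.05 s, during which the arm holds its last target.

## Working session

There is one attempt and no reset: what is moved stays moved. The work goes in short steps, Python scripts to look and compute and a tool call to move; the robot and the scene stay as the last step left them, time stands still between calls to the robot, and variables do not carry over. Pictures are saved under pics/ and viewed, and the job is handed in when it is done.

Besides the shell and the picture viewer there is one more tool, called after "Emit:" as a command line: name --argument value ..., lists and objects as JSON in quotes. move_arm: Moves the arm, as the interface text tells. Its arguments: {"type":"object","properties":{"rows":{"type":"string"},"grip":{"type":"number"},"newtons":{"type":"number"}},"required":["rows"]}

```bash
mkdir -p pics; ls
cat > h.py <<'E'
import numpy as np, cv2
from station import sensors, camera, ctrl
from scipy.spatial.transform import Rotation as R
def cap(n,f):
    c=camera(n); cv2.imwrite(f'pics/{f}.png',c['color']); np.savez(f'pics/{f}.npz',**{k:np.array(v) for k,v in c.items()}); return c
E
python3 - <<'E'
from h import *
for n in('side','top'):
    c=cap(n,n+'0'); print(n,c['mtx'],c['position'],c['attitude'])
print(sensors.get_obs())
E
```

```text
pics
side [[424.08358185   0.         284.15196328]
 [  0.         424.08358185 217.95005181]
 [  0.           0.           1.        ]] [ 0.43606552 -0.65521941  0.51801558] [-2.14347745 -0.00329984 -0.20156923]
top [[521.70275858   0.         277.51548532]
 [  0.         521.70275858 208.59654502]
 [  0.           0.           1.        ]] [ 0.43644021 -0.03283024  1.18503654] [-3.01322324  0.03475585 -1.56933819]
{'time_s': 0.1, 'qpos': array([-1.35659373e+00,  3.00388616e-01,  1.52150331e+00,  1.73118701e-05,
        1.32073998e+00, -6.66085013e-02]), 'joint_vel': array([ 0.00099162, -0.00011636, -0.00063864, -0.00136569, -0.00022367,
       -0.00090775]), 'tau': array([ 9.02532993e-04, -5.32643509e+01, -3.53285265e+01,  7.09466636e-02,
        2.34449585e-02, -6.24815220e-05]), 'ee_pos': array([ 0.15239018, -0.52832227,  0.30216443]), 'eef_rot': array([-3.14150675e+00,  1.03582956e-03, -1.28998947e+00]), 'force': array([-0.63821565, -0.0112482 ,  0.12671164]), 'moment': array([ 0.00428313, -0.02059727, -0.04551737]), 'grip_width': 0.09360169602839771}
```

View pics/side0.png

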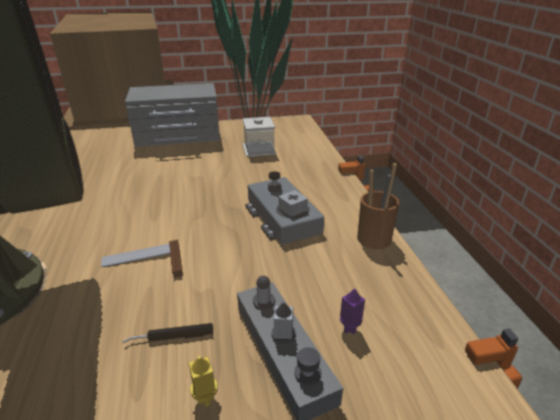

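View pics/top0.png

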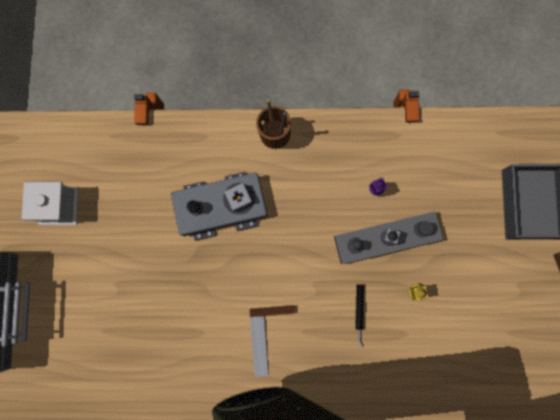

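The side view shows the head near (285,205), with the chuck at (293,203) and plunger at (274,178). The cutter is the middle one in the rack, at (283,320). In the top view the chuck is at (238,197), the plunger at (195,207) and the cutter at (392,237). I'll zoom in next.

Run:
```python
from h import *
t=cv2.imread('pics/top0.png'); s=cv2.imread('pics/side0.png')
a=cv2.resize(t[165:245,165:275],None,fx=3.6,fy=3.6,interpolation=cv2.INTER_CUBIC)
b=cv2.resize(t[205:270,330:450],None,fx=3.3,fy=3.3,interpolation=cv2.INTER_CUBIC)
c=np.zeros((600,800,3),np.uint8); c[:a.shape[0],:a.shape[1]]=a; c[300:300+b.shape[0],:b.shape[1]]=b
d=cv2.resize(s[165:245,240:330],None,fx=3.6,fy=3.6,interpolation=cv2.INTER_CUBIC); c[:d.shape[0],400:400+d.shape[1]]=d
d=cv2.resize(s[270:410,230:345],None,fx=2.1,fy=2.1,interpolation=cv2.INTER_CUBIC); c[300:300+d.shape[0],400:400+d.shape[1]]=d
c=np.clip(c*1.6,0,255).astype(np.uint8)
cv2.imwrite('pics/zoom0.png',c)
```

```text
(no output)
```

View pics/zoom0.png

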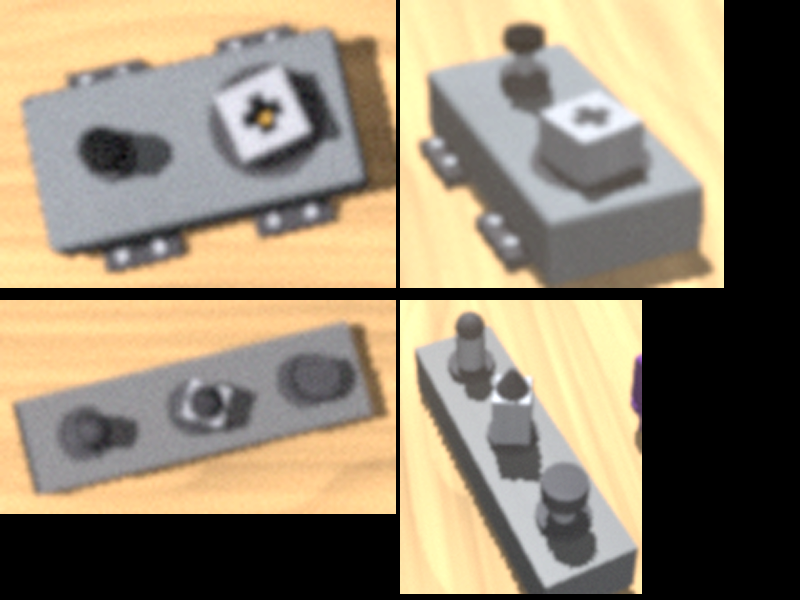

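```bash
cat >> h.py <<'E'
def ld(f): return dict(np.load(f'pics/{f}.npz'))
def Rm(c): return R.from_euler('xyz',c['attitude']).as_matrix()
def ray(c,px,z):
    px=np.atleast_2d(px).astype(float); K=c['mtx']
    d=np.c_[(px[:,0]-K[0,2])/K[0,0],(px[:,1]-K[1,2])/K[1,1],np.ones(len(px))]@Rm(c).T
    return c['position']+d*((z-c['position'][2])/d[:,2])[:,None]
def cloud(c):
    v,u=np.mgrid[:420,:560]; K=c['mtx']; Z=c['z_map']
    return np.stack([(u-K[0,2])/K[0,0]*Z,(v-K[1,2])/K[1,1]*Z,Z],-1)@Rm(c).T+c['position']
def rect(c,m,z):
    cs,_=cv2.findContours(m.astype(np.uint8),cv2.RETR_EXTERNAL,cv2.CHAIN_APPROX_NONE)
    k=max(cs,key=cv2.contourArea)[:,0]; w=ray(c,k,z)[:,:2]
    r=cv2.minAreaRect((w*1000).astype(np.float32)); mm=cv2.moments((w*1000).astype(np.float32)[:,None]); 
    return r,(mm['m10']/mm['m00'],mm['m01']/mm['m00']),len(k)
E
python3 - <<'E'
from h import *
for f in('top0','side0'):
    c=ld(f); P=cloud(c); g=c['color'].astype(int).max(2); sat=g-c['color'].min(2)
    z=P[...,2]
    if f=='top0': H=(slice(165,245),slice(165,275)); K=(slice(205,270),slice(330,450)) 
    else: H=(slice(165,245),slice(240,330)); K=(slice(270,410),slice(230,345))
    def sub(m,s): o=np.zeros((420,560),bool); o[s]=m[s]; return o
    print(f)
    for nm,s,lo,hi,zz in(('chuck',H,.066,.081,.075),('head',H,.037,.052,.045),('plg',H,.0815,.095,.085),('rack',K,.03,.0405,.038),('cut body',K,.075,.092,.084),('tip',K,.093,.12,.095)):
        m=sub((z>lo)&(z<hi),s)
        if m.sum()<3: print(nm,m.sum());continue
        print(nm,m.sum(),np.median(P[m],0).round(4),rect(c,m,zz))
    m=sub((g>110)&(sat<25),H); print('bright',rect(c,m,.075), 'gmax', g[H].max())
E
```

```text
top0
chuck 362 [0.6054 0.094  0.0743] (((606.8300170898438, 92.70771026611328), (45.137413024902344, 43.432777404785156), 26.71275520324707), (606.8575477566558, 92.66147644555487), 70)
head 3400 [0.5924 0.1439 0.0443] (((595.7811889648438, 138.98684692382812), (100.32095336914062, 199.3034210205078), 12.983285903930664), (595.9387993833211, 138.99136080763512), 257)
plg 114 [0.5855 0.1873 0.0844] (((584.6472778320312, 187.77342224121094), (26.291248321533203, 25.604040145874023), 45.395896911621094), (585.4004643665195, 187.79911181131476), 34)
rack 2217 [ 0.5211 -0.2288  0.0371] (((521.1869506835938, -234.73062133789062), (63.95027542114258, 226.09823608398438), 13.675167083740234), (521.2728514342673, -234.79594954546326), 263)
cut body 251 [ 0.5135 -0.2271  0.0841] (((520.4636840820312, -234.22425842285156), (26.6562557220459, 26.71310043334961), 74.58014678955078), (520.4675277374631, -234.40460725966048), 45)
tip 33 [ 0.5192 -0.2341  0.096 ] (((521.10107421875, -234.94204711914062), (11.576976776123047, 11.871870994567871), 44.43545150756836), (520.5554921402339, -234.833983960
[... 736 characters left out ...]
0.266   0.0385] (((522.2026977539062, -236.37969970703125), (66.85233306884766, 231.52496337890625), 13.565533638000488), (523.8402265638601, -255.12640449897776), 445)
cut body 534 [ 0.5171 -0.2418  0.0838] (((521.55322265625, -238.73370361328125), (34.461517333984375, 26.19798469543457), 73.62360382080078), (521.2912091980978, -241.34054029367252), 78)
tip 70 [ 0.5217 -0.237   0.0967] (((522.4312133789062, -235.02590942382812), (17.44695281982422, 12.53144645690918), 78.64643096923828), (522.4043419746104, -234.64385949721537), 28)
bright (((586.9013671875, 88.29119110107422), (87.8837661743164, 181.90292358398438), 13.222816467285156), (570.1445268720411, 83.12415219948078), 205) gmax 194
```

Run:
```python
from h import *
c=ld('top0'); col=c['color']; g=cv2.cvtColor(col,cv2.COLOR_BGR2GRAY)
u=cv2.resize(g,None,fx=6,fy=6,interpolation=cv2.INTER_CUBIC)
def fit(box,th,z,inv=False):
    x0,y0,x1,y1=box; m=np.zeros_like(u); s=u[y0*6:y1*6,x0*6:x1*6]; m[y0*6:y1*6,x0*6:x1*6]=(s<th) if inv else (s>th)
    cs,_=cv2.findContours(m,cv2.RETR_EXTERNAL,cv2.CHAIN_APPROX_NONE); k=max(cs,key=cv2.contourArea)[:,0]
    w=(ray(c,(k+.5)/6-.5,z)[:,:2]*1000).astype(np.float32); return cv2.minAreaRect(w)
print(g[185:210:2,224:254:2]); print(g[226:250:2,380:406:2])
sat=col.max(2).astype(int)-col.min(2)
for th in(115,125,135): print(th,fit((222,180,254,214),th,.075))
for th in(75,85,95,105): print(th,fit((376,222,410,252),th,.084))
# cross
for th in(60,75,90): print('cross',th,fit((231,189,246,205),th,.075,True))
P=cloud(c)
m=P[...,2]>.05; 
for nm,s in(('cup',(slice(100,150),slice(250,330))),):
    q=P[s][(P[s][...,2]>.08)]; print(nm,q.min(0),q.max(0),np.median(q,0))
    q=P[s][(P[s][...,2]>.11)]; print(q.min(0),q.max(0))
```

```text
[[107 105 100  87  69  73  94 119 138 131  86  52  67  73  82]
 [107  99  79  68  96 122 134 142 144 141 105  41  31  37  58]
 [107  93 102 120 136 140 136 139 143 140 131  69  30  31  42]
 [117 127 137 143 138 112  85 122 133 135 140 107  36  21  25]
 [107 139 145 146 135  83  32  62  72  96 136 131  59  30  26]
 [ 79 125 147 145 130  80  25  44  41  62 131 141 102  34  27]
 [ 70  98 138 142  98  35  43 101  88 114 139 141 127  61  28]
 [ 69  72 124 141 112  63  74  76  69 124 145 143 139  97  31]
 [ 70  66  99 141 140 132 127  79 101 135 142 143 134  98  31]
 [ 77  62  76 129 139 145 141 133 142 144 134 106  69  43  24]
 [ 84  67  69 107 141 145 146 141 127 105  70  42  25  24  53]
 [102  73  62  86 134 140 124  97  62  37  35  23  40  54  85]
 [108  99  71  69 101  87  57  39  25  32  39  50  62  81 105]]
[[ 93  96  95  94  95  95  94  95  91  94  94  93  94]
 [ 95  98  94  95 102  98  92  92  95  96  94  95  93]
 [ 94  92  81  81 125 109  82  78  82  83  77  86  92]
 [ 91  79  68  89 100  63  48  36  79 115  75  54  65]
 [ 88  64  67  85  70  53  45  36  43 103  58  44  43]
 [ 81
[... 917 characters left out ...]
 -226.61219787597656), (51.173641204833984, 14.10433292388916), 89.87677764892578)
105 ((545.7274169921875, -219.68222045898438), (37.17416000366211, 9.173735618591309), 89.87700653076172)
cross 60 ((610.09814453125, 94.44329833984375), (12.973489761352539, 20.721981048583984), 28.055194854736328)
cross 75 ((607.1593017578125, 92.55036163330078), (18.28350830078125, 18.108428955078125), 70.61302185058594)
cross 90 ((607.131591796875, 92.65107727050781), (20.11604118347168, 20.02361488342285), 69.4505386352539)
cup [ 0.43644021 -0.03283024  0.08008248] [0.80231761 0.05247079 1.18503654] [0.76157563 0.01806332 0.09458375]
[ 0.43644021 -0.03283024  0.11083144] [0.78952788 0.03742434 1.18503654]
```

The measurements agree:
- **Head:** centre (596, 139), yaw 13°.
- **Plunger:** about (585, 187.6).
- **Socket:** about (607, 92.7), chuck about 25° in world.
- **Cutter:** about (521, -234.7), body faces about -15.4°.

First I turn the tool and close the fingers.

Emit:
move_arm --rows "0 0 0 0 0 -0.17;0 0 0 0 0 -0.17;0 0 0 0 0 -0.17;0 0 0 0 0 -0.17;0 0 0 0 0 -0.17;0 0 0 0 0 -0.17" --grip -1 --newtons 30

```text
time_s: 0.85
ee_pos: [0.1523, -0.5278, 0.3]
eef_rot: [-3.137, 0.002, -0.238]
force: [-0.8, 0.0, 0.0]
grip_width: 0.0375
```

```bash
cat >> h.py <<'E'
def goto(p,yaw):
    o=sensors.get_obs(); r=R.from_euler('xyz',o['eef_rot'])
    d=r.inv().apply(np.array(p)-o['ee_pos'])*1000
    t=R.from_euler('xyz',[np.pi,0,yaw]); w=(r.inv()*t).as_rotvec()
    print('t',o['time_s'],'pos',(o['ee_pos']*1000).round(1),'rot',o['eef_rot'].round(4),'F',o['force'].round(2),'w',o['grip_width'].round(4))
    print('shift mm',d.round(1),'turn',w.round(4))
E
python3 -c "
from h import *
goto([.585,.1876,.200],-.27)"
```

```text
Traceback (most recent call last):
  File "h.py", line 24, in goto
    print('t',o['time_s'],'pos',(o['ee_pos']*1000).round(1),'rot',o['eef_rot'].round(4),'F',o['force'].round(2),'w',o['grip_width'].round(4))
                                                                                                                    ^^^^^^^^^^^^^^^^^^^^^
AttributeError: 'float' object has no attribute 'round'
```

```bash
sed -i "s/o\['grip_width'\].round(4)/round(o['grip_width'],4)/" h.py
python3 -c "
from h import *
goto([.585,.1876,.230],-.27)"
```

```text
t 0.85 pos [ 152.3 -527.8  300. ] rot [-3.1368e+00  2.4000e-03 -2.3830e-01] F [-0.84  0.03  0.02] w 0.0375
shift mm [ 251.8 -797.    73.3] turn [-0.0048  0.0024  0.0317]
```

Emit:
move_arm --rows "16 -50 4 0 0 0.03;16 -50 4 0 0 0;16 -50 4 0 0 0;16 -50 4 0 0 0;16 -50 4 0 0 0;16 -50 4 0 0 0;16 -50 4 0 0 0;16 -50 4 0 0 0;16 -50 4 0 0 0;16 -50 4 0 0 0;16 -50 4 0 0 0;16 -50 4 0 0 0;16 -50 4 0 0 0;16 -50 4 0 0 0;16 -50 4 0 0 0;0 0 0 0 0 0"

```text
time_s: 2.85
ee_pos: [0.5901, 0.1571, 0.2376]
eef_rot: [-3.136, 0.007, -0.267]
force: [-0.5, -1.0, -1.2]
grip_width: 0.0006
```

```bash
python3 -c "
from h import *
goto([.585,.1876,.195],-.27)"
```

```text
t 2.85 pos [590.1 157.1 237.6] rot [-3.1364  0.0065 -0.267 ] F [-0.48 -0.98 -1.23] w 0.0006
shift mm [-12.7 -27.9  42.9] turn [-0.0052  0.0065  0.003 ]
```

Emit:
move_arm --rows "-7 -14 10 -0.005 0.006 0;-6 -14 16 0 0 0;0 0 16 0 0 0;0 0 0 0 0 0"

```text
time_s: 3.35
ee_pos: [0.5831, 0.1877, 0.1919]
eef_rot: [3.14, 0.002, -0.268]
force: [-0.1, -0.2, 0.1]
grip_width: 0.0005
```

```bash
python3 -c "
from h import *
goto([.585,.1876,.173],-.27)
cap('side','side1')
c=cv2.imread('pics/side1.png')[100:270,200:400]; cv2.imwrite('pics/side1z.png',cv2.resize(c,None,fx=3,fy=3))"
```

```text
t 3.35 pos [583.1 187.7 191.9] rot [ 3.140e+00  2.200e-03 -2.684e-01] F [-0.15 -0.17  0.13] w 0.0005
shift mm [ 1.9 -0.4 18.9] turn [0.0016 0.0022 0.0016]
```

View pics/side1z.png

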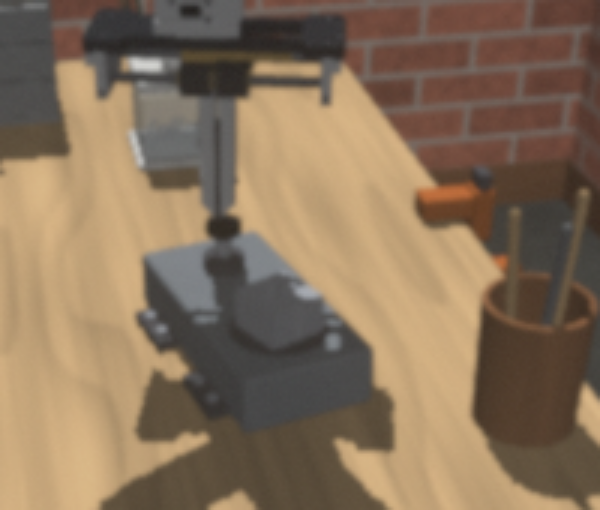

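The zoomed side view shows the closed fingertips (215,210) just above the plunger head (222,228). I'll press down in steps now.

Emit:
move_arm --rows "2 0 6 0 0 0;0 0 6 0 0 0;0 0 5 0 0 0;0 0 4 0 0 0;0 0 0 0 0 0"

```text
time_s: 4.03
ee_pos: [0.5862, 0.1866, 0.1749]
eef_rot: [-3.14, -0.002, -0.27]
force: [-3.7, -1.9, 5.6]
grip_width: 0.0006
```

Emit:
move_arm --rows "0 0 3 0 0 0;0 0 3 0 0 0;0 0 0 0 0 0;0 0 0 0 0 0"

```text
time_s: 4.53
ee_pos: [0.5863, 0.1866, 0.1758]
eef_rot: [-3.139, -0.005, -0.269]
force: [-2.5, -0.9, 5.7]
grip_width: 0.0003
```

Emit:
move_arm --rows "0 0 5 0 0 0;0 0 6 0 0 0;0 0 6 0 0 0"

```text
time_s: 4.9
ee_pos: [0.5865, 0.1869, 0.1737]
eef_rot: [-3.137, -0.01, -0.269]
force: [-37.6, -11.1, 66.8]
grip_width: 0.0005
```

```bash
python3 -c "
from h import *
goto([.585,.1876,.173],-.27)
cap('side','side2')
goto([.585,.1876,.173],-.27)
c=cv2.imread('pics/side2.png')[150:250,230:340]; cv2.imwrite('pics/side2z.png',cv2.resize(c,None,fx=5,fy=5))"
```

```text
t 4.9 pos [586.5 186.9 173.7] rot [-3.1369 -0.0095 -0.2687] F [-37.64 -11.08  66.81] w 0.0005
shift mm [-1.7 -0.3  0.7] turn [-0.0047 -0.0095  0.0013]
t 4.95 pos [586.5 186.8 173.7] rot [-3.1369 -0.0096 -0.2687] F [-34.6   -8.55  63.12] w 0.0001
shift mm [-1.7 -0.3  0.7] turn [-0.0047 -0.0096  0.0013]
```

View pics/side2z.png

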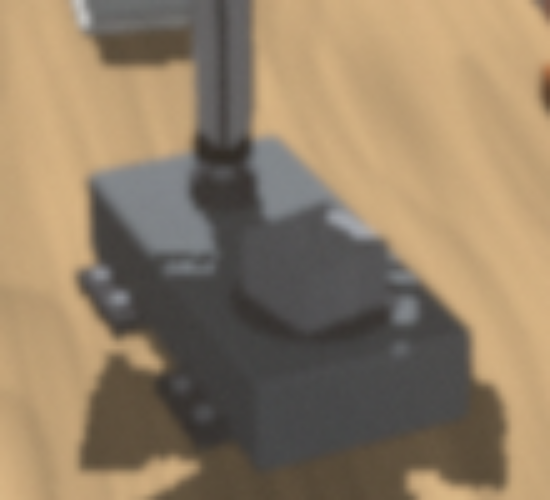

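The force rose to 67 N at z 173.7, so the plunger is at its stop. The view shows its head (222,150) pushed low. Now I retreat and head for the cutter.

Emit:
move_arm --rows "0 0 -15 0 0 0;0 0 -30 0 0 0;0 0 -40 0 0 0;0 0 0 0 0 0"

```text
time_s: 5.45
ee_pos: [0.5856, 0.1864, 0.263]
eef_rot: [-3.136, -0.013, -0.269]
force: [0.0, 0.3, -0.5]
grip_width: 0.0003
```

```bash
python3 -c "
from h import *
goto([.5213,-.2348,.250],-.269)"
```

```text
t 5.45 pos [585.6 186.4 263. ] rot [-3.1358 -0.0125 -0.2688] F [ 0.04  0.31 -0.54] w 0.0003
shift mm [ 49.7 423.2  11.1] turn [-0.0058 -0.0125  0.0002]
```

Emit:
move_arm --rows "6 45 1 -0.006 -0.012 0;6 50 1 0 0 0;6 50 1 0 0 0;6 50 1 0 0 0;6 50 1 0 0 0;6 50 1 0 0 0;6 50 1 0 0 0;6 50 1 0 0 0;0 0 0 0 0 0" --grip 0.3

```text
time_s: 6.58
ee_pos: [0.5231, -0.2192, 0.2454]
eef_rot: [3.14, 0.008, -0.267]
force: [0.6, 0.2, 0.6]
grip_width: 0.0613
```

```bash
python3 -c "
from h import *
goto([.5213,-.2348,.180],-.269)
c=cap('side','side3')
c=c['color'][150:400,150:420]; cv2.imwrite('pics/side3z.png',cv2.resize(c,None,fx=2.3,fy=2.3))"
```

```text
t 6.575 pos [ 523.1 -219.2  245.4] rot [ 3.1399  0.0084 -0.2673] F [0.59 0.22 0.62] w 0.0613
shift mm [ 2.9 15.4 65.4] turn [0.0017 0.0084 0.0017]
```

View pics/side3z.png

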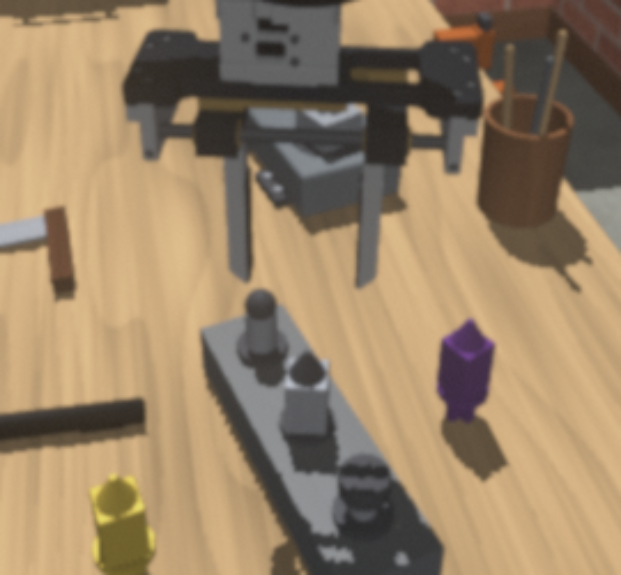

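The open fingers (240,280 and 365,285) are above the cutter, which is at (305,390). I align and descend.

Emit:
move_arm --rows "3 15 5 0.002 0.008 0;0 0 25 0 0 0;0 0 25 0 0 0;0 0 0 0 0 0"

```text
time_s: 7.12
ee_pos: [0.5229, -0.2317, 0.1873]
eef_rot: [-3.14, 0.0, -0.262]
force: [-0.3, 0.1, 0.3]
grip_width: 0.0612
```

```bash
python3 -c "
from h import *
goto([.5213,-.2348,.146],-.269)
c=cap('side','side4')
c=c['color'][200:400,190:390]; cv2.imwrite('pics/side4z.png',cv2.resize(c,None,fx=3,fy=3))"
```

```text
t 7.125 pos [ 522.9 -231.7  187.3] rot [-3.1405e+00  2.0000e-04 -2.6150e-01] F [-0.28  0.13  0.34] w 0.0612
shift mm [-0.8  3.4 41.3] turn [-0.0011  0.0002  0.0075]
```

View pics/side4z.png

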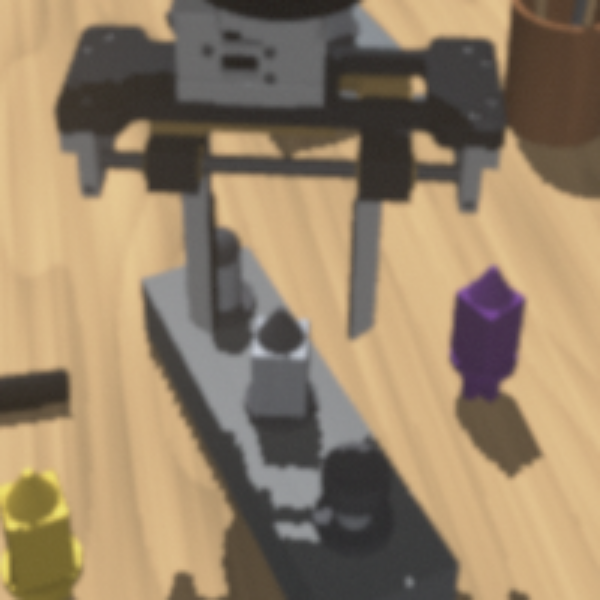

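The fingers straddle the cutter (280,365) clear of its neighbours. I descend the rest of the way.

Emit:
move_arm --rows "-1 5 5 0 0 0.007;0 0 12 0 0 0;0 0 13 0 0 0;0 0 11 0 0 0;0 0 0 0 0 0"

```text
time_s: 7.8
ee_pos: [0.5216, -0.2368, 0.1464]
eef_rot: [-3.141, -0.004, -0.268]
force: [0.5, 0.1, 0.6]
grip_width: 0.0609
```

```bash
python3 -c "
from h import *
goto([.5213,-.2348,.146],-.269)"
```

```text
t 7.8 pos [ 521.6 -236.8  146.4] rot [-3.1414 -0.0042 -0.2683] F [0.5  0.12 0.57] w 0.0609
shift mm [-0.8 -1.8  0.4] turn [-0.0002 -0.0042  0.0007]
```

Close with 40 N.

Emit:
move_arm --rows "0 -2 0 0 -0.004 0;0 0 0 0 0 0;0 0 0 0 0 0;0 0 0 0 0 0;0 0 0 0 0 0;0 0 0 0 0 0" --grip -1 --newtons 40

```text
time_s: 8.55
ee_pos: [0.5226, -0.2348, 0.1473]
eef_rot: [3.142, -0.001, -0.268]
force: [0.0, -0.4, -0.9]
grip_width: 0.0259
```

Emit:
move_arm --rows "0 0 -6 0 0 0;0 0 -15 0 0 0;0 0 -25 0 0 0;0 0 -25 0 0 0;0 0 -20 0 0 0;0 0 0 0 0 0"

```text
time_s: 9.3
ee_pos: [0.5224, -0.2348, 0.2454]
eef_rot: [3.141, -0.003, -0.268]
force: [-0.0, 0.0, -3.1]
grip_width: 0.0255
```

```bash
python3 -c "
from h import *
goto([.607,.0927,.250],.44)
c=cap('side','side5')
c=c['color'][120:400,170:410]; cv2.imwrite('pics/side5z.png',cv2.resize(c,None,fx=2.1,fy=2.1))"
```

```text
t 9.3 pos [ 522.4 -234.8  245.4] rot [ 3.1411 -0.0032 -0.2681] F [-0.02  0.01 -3.12] w 0.0255
shift mm [  -5.1 -338.2   -4.8] turn [ 0.0016 -0.0029 -0.7081]
```

View pics/side5z.png

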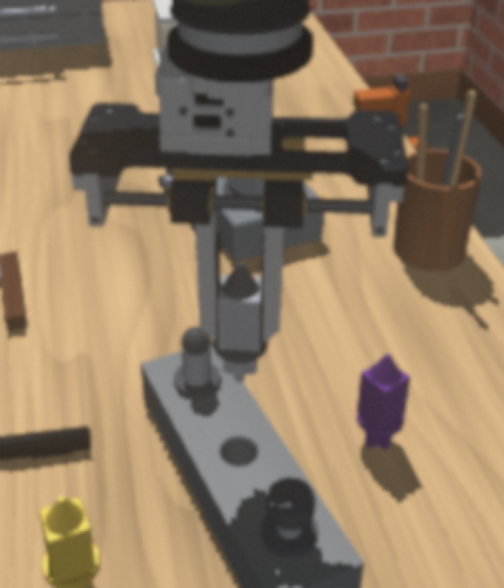

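The cutter is held between the fingers (240,310), upright and with a 25.5 mm opening, so the jaws are flat on its faces. The other two cutters haven't moved. Next I carry it to the chuck and turn it.

Emit:
move_arm --rows "-1 -40 -1 0 0 0;-1 -42 -1 0 0 0;-1 -42 -1 0 0 0;-1 -42 -1 0 0 0;0 -42 0 0 0 0;0 -42 0 0 0 0;0 -42 0 0 0 0;0 -30 0 0 0 0;0 0 0 0 0 -0.17;0 0 0 0 0 -0.17;0 0 0 0 0 -0.17;0 0 0 0 0 -0.17;0 0 0 0 0 0"

```text
time_s: 10.98
ee_pos: [0.6022, 0.0877, 0.2344]
eef_rot: [-3.134, 0.017, 0.431]
force: [-0.1, 0.1, -2.8]
grip_width: 0.0255
```

```bash
python3 -c "
from h import *
goto([.607,.0927,.230],.442)"
```

```text
t 10.975 pos [602.2  87.7 234.4] rot [-3.1338  0.0168  0.4305] F [-0.12  0.09 -2.84] w 0.0255
shift mm [ 6.5 -2.5  4.3] turn [-0.0078  0.0168 -0.0116]
```

Emit:
move_arm --rows "7 -2 5 -0.008 0.017 -0.011;0 0 0 0 0 0"

```text
time_s: 11.22
ee_pos: [0.6079, 0.0928, 0.228]
eef_rot: [3.141, -0.0, 0.436]
force: [0.1, -1.0, -1.7]
grip_width: 0.0256
```

```bash
python3 -c "
from h import *
goto([.6073,.0927,.212],.442)
c=cap('side','side6')
c=c['color'][130:250,220:370]; cv2.imwrite('pics/side6z.png',cv2.resize(c,None,fx=5,fy=5,interpolation=cv2.INTER_CUBIC))"
```

```text
t 11.225 pos [607.9  92.8 228. ] rot [ 3.1413e+00 -3.0000e-04  4.3580e-01] F [ 0.13 -1.02 -1.73] w 0.0256
shift mm [-0.6 -0.2 16. ] turn [ 0.0003 -0.0003 -0.0062]
```

View pics/side6z.png

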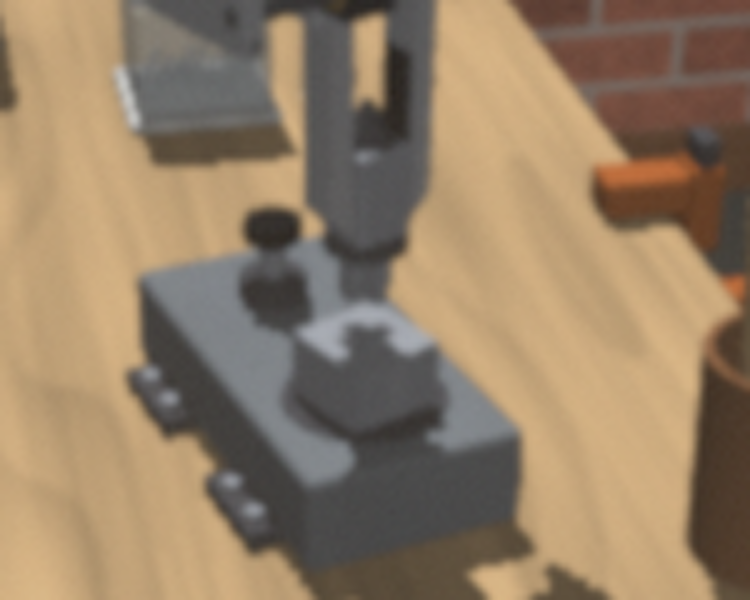

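The shank (365,275) is above the cross socket (370,340) and aligned in yaw. I lower it gently, watching force and depth.

Emit:
move_arm --rows "0 0 8 0 0 -0.006;0 0 8 0 0 0;0 0 6 0 0 0;0 0 4 0 0 0"

```text
time_s: 11.78
ee_pos: [0.6078, 0.0925, 0.2004]
eef_rot: [3.141, -0.0, 0.44]
force: [-0.8, -0.1, -1.8]
grip_width: 0.0257
```

```bash
python3 -c "
from h import *
goto([.6073,.0927,.1843],.442)"
```

```text
t 11.775 pos [607.8  92.5 200.4] rot [ 3.1414e+00 -2.0000e-04  4.4020e-01] F [-0.77 -0.05 -1.75] w 0.0257
shift mm [-0.3 -0.4 16.1] turn [ 0.0002 -0.0002 -0.0018]
```

It is about 8 mm in with no contact force. I continue.

Emit:
move_arm --rows "0 0 4 0 0 0;0 0 4 0 0 0;0 0 4 0 0 0;0 0 3 0 0 0"

```text
time_s: 12.28
ee_pos: [0.6078, 0.0925, 0.185]
eef_rot: [3.141, -0.001, 0.44]
force: [-2.2, -0.6, 3.8]
grip_width: 0.0258
```

```bash
python3 -c "
from h import *
goto([.6073,.0927,.1843],.442)"
```

```text
t 12.275 pos [607.8  92.5 185. ] rot [ 3.1412e+00 -6.0000e-04  4.4010e-01] F [-2.17 -0.56  3.78] w 0.0258
shift mm [-0.4 -0.4  0.7] turn [ 0.0004 -0.0006 -0.0019]
```

Emit:
move_arm --rows "0 0 2 0 0 0;0 0 3 0 0 0"

```text
time_s: 12.52
ee_pos: [0.6079, 0.0925, 0.1841]
eef_rot: [3.14, -0.002, 0.44]
force: [-20.5, -2.5, 40.1]
grip_width: 0.0257
```

```bash
python3 -c "
from h import *
goto([.6073,.0927,.1843],.442)
c=cap('side','side7')
goto([.6073,.0927,.1843],.442)
P=cloud(c); m=(P[...,2]>.086)&(P[...,2]<.1)&(abs(P[...,0]-.585)<.02)&(abs(P[...,1]-.188)<.02); print('plunger top', m.sum(), np.median(P[m],0), 'z95',np.percentile(P[m][:,2],90))
k=c['color'][130:250,220:370]; cv2.imwrite('pics/side7z.png',cv2.resize(k,None,fx=5,fy=5,interpolation=cv2.INTER_CUBIC))"
```

```text
t 12.525 pos [607.9  92.5 184.1] rot [ 3.1405e+00 -1.6000e-03  4.4030e-01] F [-20.5   -2.52  40.07] w 0.0257
shift mm [-0.5 -0.5 -0.2] turn [ 0.0011 -0.0016 -0.0017]
t 12.575 pos [607.9  92.5 184.2] rot [ 3.1404e+00 -1.9000e-03  4.4020e-01] F [-13.61  -2.88  26.93] w 0.0256
shift mm [-0.4 -0.5 -0.1] turn [ 0.0012 -0.0019 -0.0018]
plunger top 85 [0.58686084 0.1823568  0.09279049] z95 0.09427940156876646
```

View pics/side7z.png

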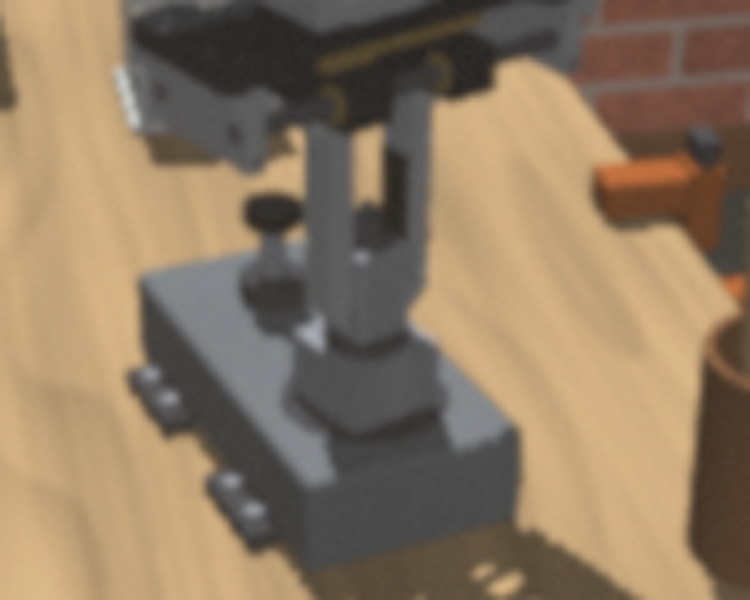

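The collar (370,345) sits on the chuck top and the plunger has risen to about 93 mm, an 8 mm rise. I check that the hold is settled before handing in.

```bash
python3 -c "
from h import *
for i in range(6):
    c=camera('side'); goto([.6073,.0927,.1843],.442)
P=cloud(c); m=(P[...,2]>.086)&(P[...,2]<.1)&(abs(P[...,0]-.585)<.02)&(abs(P[...,1]-.188)<.02); print(np.median(P[m],0))"
```

```text
t 12.625 pos [607.9  92.5 184.2] rot [ 3.1404e+00 -2.0000e-03  4.4030e-01] F [-15.9   -1.57  27.88] w 0.0262
shift mm [-0.5 -0.5 -0.1] turn [ 0.0012 -0.002  -0.0017]
t 12.675 pos [607.9  92.5 184.2] rot [ 3.1404e+00 -2.1000e-03  4.4020e-01] F [-15.64  -1.48  28.99] w 0.0258
shift mm [-0.5 -0.5 -0.1] turn [ 0.0012 -0.0021 -0.0018]
t 12.725 pos [607.9  92.5 184.2] rot [ 3.1404e+00 -2.0000e-03  4.4030e-01] F [-14.96  -2.46  28.11] w 0.0261
shift mm [-0.5 -0.4 -0.1] turn [ 0.0012 -0.002  -0.0017]
t 12.775 pos [607.9  92.5 184.2] rot [ 3.1404e+00 -2.1000e-03  4.4030e-01] F [-14.95  -1.67  28.43] w 0.0256
shift mm [-0.5 -0.4 -0.1] turn [ 0.0012 -0.0021 -0.0017]
t 12.825 pos [607.9  92.5 184.2] rot [ 3.1404e+00 -2.1000e-03  4.4030e-01] F [-14.89  -2.21  27.96] w 0.0256
shift mm [-0.5 -0.4 -0.1] turn [ 0.0012 -0.0021 -0.0017]
t 12.875 pos [607.9  92.5 184.2] rot [ 3.1404e+00 -2.0000e-03  4.4030e-01] F [-16.12  -1.86  28.92] w 0.0257
shift mm [-0.5 -0.4 -0.1] turn [ 0.0012 -0.002  -0.0017]
[0.58649658 0.18263526 0.09293789]
```

Steady at 28 N down, upright within 0.003 rad, with the plunger at about -8 mm. I hand in.

```bash
python3 -c "
from h import *
print(ctrl.hand_in())"
```

```text
the job is handed in; nothing more can be done
None
```

I pressed the plunger to its stop, then took the square-bodied cutter from the rack and turned it about 41° to match the chuck. I slid it home and handed in at about 12.9 s, still gripping it and pressing down. No verdict was reported.

**Plunger:** the first two presses did not reach the stop (only about 5.7 N, z about 175–176 mm). The third did, at 67 N and z 173.7 mm.

**Last checks on the cutter:**
- **Depth:** the collar is on the chuck, with the tool at z 184.2 mm against about 184.3 mm expected.
- **Ejector:** the plunger top is at about 93 mm, so it has risen about 8 mm.
- **Hold:** the push is steady at 28 N down, the grip is set to 40 N, and the opening is 25.7 mm.
- **Position:** the tool is tilted about 0.002 rad. It is about 0.6 mm from my camera estimate of the socket.
- **Side load:** a force of about 15 N along -x remained. I left it, because the slots keep the cutter centred.

**Other objects:** I did not measure them again at the end. The side view just after the grasp showed the other two cutters still in the rack, and I saw no contact with anything else.

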